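# Raise the plant lamp and hold it up

## Task

The little telescopic lamp is too low over the potted plant. Take the block on top of its mast between the fingers so that the push button on its side is squeezed in, draw the mast straight up past the first stop to the second stop (fully out), and finish while still holding the block there, because the mast sinks back if let go. Leave the plant, both canisters and the mug undisturbed.

Things in the scene. Friction and masses are not known exactly. Their poses are not given: they have to be found in the camera images.
- lamp: Lamp base, fixed to the worktop: aluminium foot plate 130 x 110 x 12 mm (x, y, z), upright tube 32 mm in diameter (collar 42) up to 124 mm high. Origin: centre of the plate's underside, on the mast's axis; z up. The mast carries a white lamp bar 30 mm wide, 14 thick, from 15 mm on the -y side to 185 mm along the base's +y; its top is 148 mm above the worktop with the mast down.
- head (a point): Middle of the white head block on top of the mast, on its axis, level with the button: 184 mm above the worktop with the mast down. Axes as the base's. Block 30 x 36 x 62 mm (x, y, z); its top is 25 mm above this point, the lamp bar's top 36 mm below. A grip here closing along x (one finger on the button, one on the far face) spans 39 mm, 32.5 mm with the button in.
- button_face (a point): Centre of the outer face of the round aluminium push button, 20 mm in diameter, which sticks out 9 mm from the +x face of the head block (24 mm from the head point along the base's +x). It moves up with the mast.
- button (a joint): Travel of the push button into the block, m: 0 out, 0.0065 fully in. Spring: 2 N to start, 6 N fully in. The mast is free while it is in by 0.004 or more; with the button out a catch blocks the mast at rest and again at the first stop, so keep it in all the way.
- mast (a joint): Extension of the mast upward, m: 0 down (at rest), 0.055 first stop, 0.11 second stop, a solid end. Nothing latches at the second stop: let go there, the mast (about 0.35 kg) sinks back to about 0.067, resting just above the first stop (or to 0 if the button stays in). Lifting takes about 3 to 6 N.
- plant: Loose small potted plant under the lamp bar, terracotta pot 74 mm in diameter and 60 mm high, leaves and red flowers up to 113 mm high. Origin: centre of its underside. Leave it alone.
- canister_wide: Loose white ceramic canister with lid and arched handle, 108 mm in diameter, 158 mm high in all. Origin: centre of its underside. Leave it alone.
- canister_slim: Loose white ceramic canister with lid and arched handle, 90 mm in diameter, 183 mm high in all. Origin: centre of its underside. Leave it alone.
- mug: Loose white mug, 76 mm in diameter, 85 mm high, handle at its +y side. Origin: centre of its underside. Leave it alone.

How it is judged:
On the way, in this order (a step that is already met when the one before it is completed fails the run):
1. the button is pressed in with the mast still down (value of joint button above 0.004 m and value of joint mast below 0.03 m), for 0.05 s.
2. the mast is drawn up past the first stop (value of joint mast above 0.065 m), for 0.1 s.
At the end, for the whole second after the job is handed in: The mast is out to the second stop (0.11 m, within 6 mm) and the fingers hold it there by the head block (contact over 3 N, TCP within 45 mm of the head point); plant, canisters and mug stand within 15 mm of where they were (value of joint mast above 0.104 m and contact force between the fingers and lamp above 3 N and distance between the grasp point and head below 0.045 m and linear speed of plant below 0.02 m/s and distance of each of plant, canister_wide, canister_slim, mug from where it was at the start of the episode below 0.015 m and angle between plant's own z axis and vertical below 0.15 rad); the arm keeps its last pose, push and grip.
It fails at once if the plant is pushed away or tipped (distance of plant from where it was at the start of the episode above 0.025 m or angle between plant's own z axis and vertical above 0.35 rad).
It fails at once if a canister or the mug is pushed away (distance of any of canister_wide, canister_slim, mug from where it was at the start of the episode above 0.025 m).
It also fails if it takes over 32 s, if anything falls off the work surface, if the arm or the gripper's body presses on something with over 40 N, if the wrist force passes 120 N, or if a joint passes its speed limit or range.

## Robot

A 7-joint arm with a two-finger parallel gripper is mounted at the origin on the work surface. World frame = base frame: x ahead of the robot, y to its left, z up, the work surface at z = 0. Lengths are in m, angles in rad, forces in N, time in s.
With the tool pointing down it reaches from about 0.4 to 0.875 m from the base axis. Payload 19.3 kg.
Tool frame: the origin (TCP) lies between the finger pads, 19 mm behind the fingertips; this is the grasp point; z points along the fingers, y is the line along which they close (so a half turn about z gives the same grasp; the last joint's range is limited). The gripper opens to 85 mm and grips with 20 to 120 N. Pads are 22 mm wide; open, the fingers measure 114 mm over their backs; the gripper's body (76 mm by 85 mm) begins 54 mm behind the grasp point. The pads swing forward as they close: fully open they stand 13 mm farther back than shut.
Start: joints at [1.196, 0.521, -0.036, 1.599, 0.021, 1.021, -0.113], TCP at [0.188, -0.596, 0.25] pointing down, gripper open.
Joint ranges: [-2.91, 2.91], [-0.3, 2.13], [-1.5, 1.42], [0.17, 2.43], [-1.26, 4.41], [0.16, 1.93], [-2.52, 2.52]. Speed limits (rad/s): [1.89, 1.89, 2.39, 2.39, 3.01, 3.01, 3.01].

## Interface

Orientations are given as [roll, pitch, yaw] about the fixed x, y, z axes, in that order (R = Rz(yaw) Ry(pitch) Rx(roll)).
In Python, from workcell import bot, imaging, job gives the robot as it stands.
- The arm moves only by the tool carry_out, never from a script. Its argument "targets" is a list of rows, each a list of 3 entries, a list of its own where there are three numbers: the shift along the tool's x, y, z in units of 0.25 m (1.0 is 0.25 m), then the turn, a rotation vector about the tool's x, y, z in units of 180 degrees (1.0 is 180 degrees), then the opening, from 0 (shut) to 1 (fully open). In form: [[[tx, ty, tz], [wx, wy, wz], jaw], ...]. A call has 1 to 8 rows; each row shifts and turns the commanded pose from where the row before left it, along the tool's axes as they then stand; what a row does not reach is not made up. A row lasts 1/8 s, in which the tool goes at most 62.5 mm and 10.7 degrees, less where a joint would pass 70% of its speed; a pose out of reach is approached as far as the arm can. A call with a number of a shift or a turn outside -1 to 1 is refused whole. A call with a gripper value outside its range is refused whole. The fingers move at their own pace and stop on an object; "force" is the grip in N (left out, the last holds). Time passes only in rows, so rows that do not move let the fingers close. It gives the time, the measured TCP pose, the force and the opening at its end, in the units of the state.
- bot.observe(): the state, without advancing time (a new reading comes with each control period).
- imaging.grab_frame(name): name is "side" or "top"; returns a dict with "pixels" (480x640x3 uint8, red, green, blue), "mtx" (3x3 intrinsics, pixels), "cam_to_world" (4x4, takes a point from camera to world coordinates). Camera axes: x right, y down, z forward; pixel columns grow to the right and rows downward; lengths in m; the calibration is good to about 2 mm. A picture is of the moment at which its call begins. There is no depth.
- job.job_done(): hands the job in, once; it reports no verdict.
The state is a dict: "clock": time; "qpos": joint angles; "qd": joint speeds; "joint_efforts": joint torques, N m; "position": TCP position; "tool_rot": TCP orientation; "force": force on the tool from outside, world axes, zero at the start; "moment": the same for the moment, N m; "grip_width": finger opening in m.
Only numpy, scipy, OpenCV 4.12 (cv2) and the standard library are available. Lean on these libraries where they do the work, as an engineer would, in place of code of your own. Each camera call takes 0.05 s, during which the arm holds its last target. There are 200 camera calls.

## Working session

There is one attempt and no reset: what is moved stays moved. The work goes in short steps, Python scripts to look and compute and a tool call to move; the robot and the scene stay as the last step left them, time stands still between calls to the robot, and variables do not carry over. Pictures are saved under pics/ and viewed, on a budget of 10 in all, crops included, one or two more only if the job needs it, and the job is handed in when it is done.

Besides the shell and the picture viewer there is one more tool, called after "Call:" as name([rows], argument=value, ...), one row to a line, values as JSON. carry_out: Moves the arm, as the interface text tells. Its arguments: {"type":"object","properties":{"targets":{"type":"array"},"force":{"type":"number"}},"required":["targets"]}

```bash
mkdir -p pics; python3 - <<'E'
from workcell import bot, imaging, job
import cv2, numpy as np
s=bot.observe(); print({k:np.round(v,3) for k,v in s.items()})
for n in ("side","top"):
    f=imaging.grab_frame(n); cv2.imwrite(f"pics/{n}0.png",f["pixels"][:,:,::-1]); np.savez(f"{n}0.npz",**f)
    print(n,np.round(f["mtx"],1).tolist(),np.round(f["cam_to_world"],3).tolist())
E
```

```text
{'clock': np.float64(0.0), 'qpos': array([ 1.196,  0.522, -0.036,  1.6  ,  0.021,  1.021, -0.113]), 'qd': array([-0.001,  0.001,  0.002,  0.   , -0.001,  0.001,  0.   ]), 'joint_efforts': array([-2.0000e-03, -9.2712e+01,  1.9770e+00, -3.6993e+01,  1.7000e-02,
        8.0000e-03, -0.0000e+00]), 'position': array([ 0.187, -0.596,  0.249]), 'tool_rot': array([-3.14 ,  0.   ,  0.305]), 'force': array([ 0.387, -0.118,  0.044]), 'moment': array([-0.059,  0.024,  0.004]), 'grip_width': np.float64(0.086)}
side [[434.6, 0.0, 314.8], [0.0, 434.6, 232.1], [0.0, 0.0, 1.0]] [[-0.998, -0.031, 0.051, 0.483], [-0.06, 0.583, -0.81, 0.795], [-0.004, -0.812, -0.584, 0.735], [0.0, 0.0, 0.0, 1.0]]
top [[454.1, 0.0, 319.9], [0.0, 454.1, 239.0], [0.0, 0.0, 1.0]] [[-0.009, -0.996, 0.088, 0.463], [-1.0, 0.011, 0.019, -0.029], [-0.02, -0.088, -0.996, 1.159], [0.0, 0.0, 0.0, 1.0]]
```

View pics/side0.png

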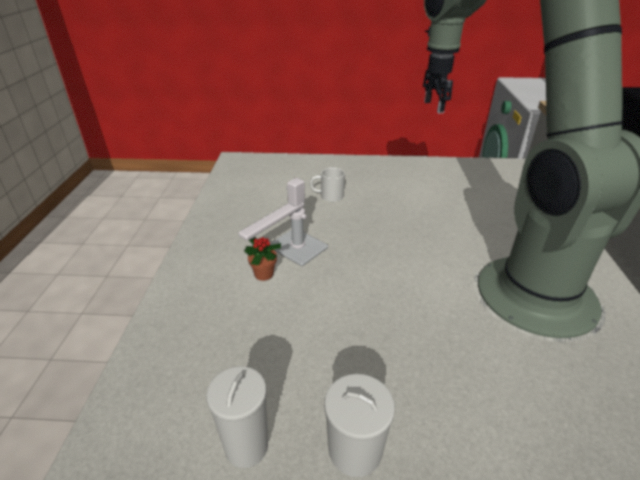

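View pics/top0.png

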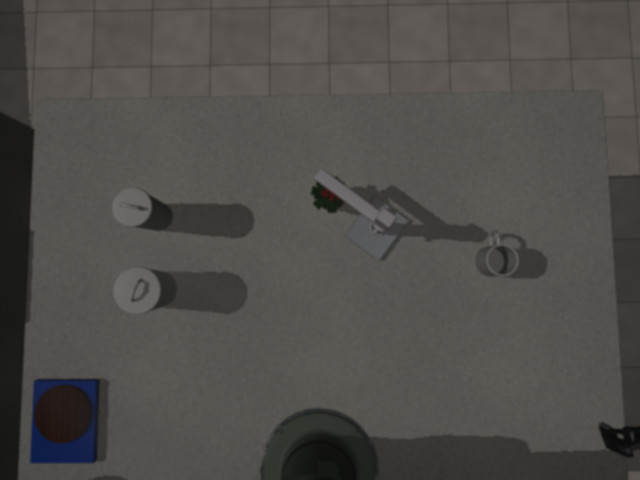

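The side view shows the lamp at about (297,215) px, the plant at (263,258), the mug at (332,184) and the canisters near the bottom. In the top view the head is near (386,217), the bar's end near (322,177) and the plate near (377,235). Next I'll segment the lamp in both views.

```bash
cat > h.py <<'E'
import numpy as np, cv2
def ray(f,p):
    T=f["cam_to_world"]; d=T[:3,:3]@np.linalg.inv(f["mtx"])@[p[0],p[1],1.]; return T[:3,3],d/np.linalg.norm(d)
def plane(f,p,z):
    o,d=ray(f,p); return o+d*(z-o[2])/d[2]
def proj(f,X):
    T=f["cam_to_world"]; c=T[:3,:3].T@(np.asarray(X)-T[:3,3]); q=f["mtx"]@c; return q[:2]/q[2]
def cross(f,p,g,q):
    (a,u),(b,v)=ray(f,p),ray(g,q); t=np.linalg.lstsq(np.c_[u,-v],b-a,rcond=None)[0]
    P,Q=a+u*t[0],b+v*t[1]; return (P+Q)/2,np.linalg.norm(P-Q)
E
python3 - <<'E'
import numpy as np,cv2
t=np.load("top0.npz")["pixels"]; s=np.load("side0.npz")["pixels"]
a=cv2.resize(t[160:270,300:420],None,fx=5,fy=5,interpolation=cv2.INTER_CUBIC)
b=cv2.resize(s[165:285,230:350],None,fx=4.58,fy=4.58,interpolation=cv2.INTER_CUBIC)[:550,:550]
a=cv2.convertScaleAbs(a[:,:],alpha=1.5)
a=cv2.resize(a,(400,367)); b=cv2.resize(b,(400,400))
c=np.zeros((400,800,3),np.uint8); c[:367,:400]=a; c[:,400:]=b
cv2.imwrite("pics/crop.png",c[:,:,::-1])
E
```

```text
(no output)
```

View pics/crop.png

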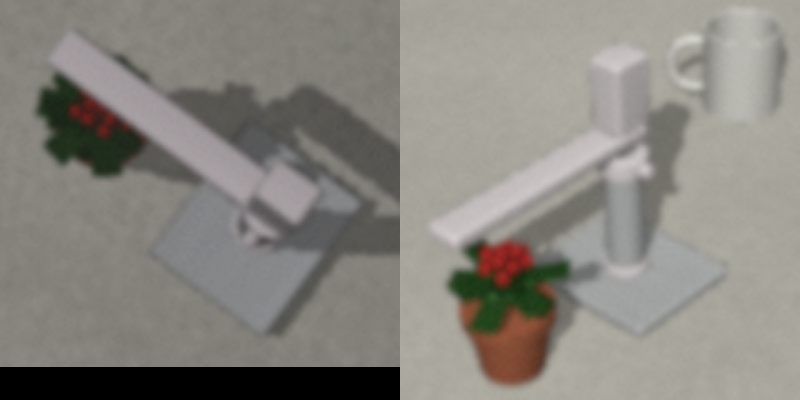

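```bash
python3 - <<'E'
import numpy as np; from h import *
t=dict(np.load("top0.npz")); s=dict(np.load("side0.npz"))
T=lambda u,v:(300+u/3.333,160+v/3.333); S=lambda u,v:(230+(u-400)/3.333,165+v/3.333)
ht=plane(t,T(292,193),.209); hs=plane(s,S(622,57),.209); print("head top",ht,hs,cross(t,T(292,193),s,S(622,57)))
e=plane(t,T(61,46),.148); es=plane(s,S(442,233),.148);print("bar end",e,es)
p=np.array([plane(t,T(*q),.012) for q in [(150,250),(262,332),(362,205),(250,122)]]); print("plate",p.mean(0),np.linalg.norm(p-np.roll(p,-1,0),axis=1))
for c in(ht[:2],p.mean(0)[:2]):
  d=e[:2]-c; print(np.linalg.norm(d),np.degrees(np.arctan2(d[1],d[0]))-90)
d=p[0]-p[1]; print("plate edge",np.degrees(np.arctan2(d[1],d[0]))); d=p[3]-p[2]; print(np.degrees(np.arctan2(d[1],d[0])))
# plate side view
q=np.array([plane(s,S(*q),.012) for q in [(548,262),(640,333),(728,270)]]);print(q,(q[0]+q[2])/2)
E
```

```text
head top [ 0.58965253 -0.15381437  0.209     ] [ 0.58694214 -0.14427039  0.209     ] (array([ 0.58923568, -0.15457916,  0.20334824]), np.float64(0.0023238477021014863))
bar end [ 0.70031854 -0.0076173   0.148     ] [ 6.99658914e-01 -3.45779604e-04  1.48000000e-01]
plate [ 0.59028295 -0.15170869  0.012     ] [0.10487501 0.12341262 0.105949   0.12478356]
0.18335907189951645 -37.124432289814436
0.18130129619129048 -37.367212409968964
plate edge 52.9287055251144
52.16901233448957
[[ 0.65440593 -0.14896636  0.012     ]
 [ 0.57098572 -0.06254795  0.012     ]
 [ 0.50574091 -0.14615613  0.012     ]] [ 0.58007342 -0.14756125  0.012     ]
```

Base is at about (0.589, -0.152) with yaw about -37.3°: plate size, bar length and head height all fit. The button is on the far-right side. The tool needs yaw 52.7°, a turn of about +35° about world z.

Call:
carry_out([
  [[0.172, -0.101, -0.02], [0, 0, 0], 1],
  [[0.172, -0.101, -0.02], [0, 0, 0], 1],
  [[0.172, -0.101, -0.02], [0, 0, 0], 1],
  [[0.172, -0.101, -0.02], [0, 0, 0], 1],
  [[0.172, -0.101, -0.02], [0, 0, 0], 1],
  [[0.172, -0.101, -0.02], [0, 0, 0], 1],
  [[0.172, -0.101, -0.02], [0, 0, 0], 1],
  [[0.172, -0.101, -0.02], [0, 0, 0], 1],
])

```text
clock: 1.1
position: [0.4559, -0.2989, 0.2901]
tool_rot: [-3.141, 0.0, 0.305]
force: [1.0, -1.7, 0.5]
grip_width: 0.0851
```

Call:
carry_out([
  [[0.172, -0.101, 0], [0, 0, 0], 1],
  [[0.172, -0.101, 0], [0, 0, 0], 1],
  [[0.172, -0.101, 0], [0, 0, 0], 1],
  [[0, 0, 0], [0, 0, -0.049], 1],
  [[0, 0, 0], [0, 0, -0.049], 1],
  [[0, 0, 0], [0, 0, -0.049], 1],
  [[0, 0, 0], [0, 0, -0.049], 1],
  [[0, 0, 0], [0, 0, 0], 1],
])

```text
clock: 2.1
position: [0.5552, -0.1894, 0.2897]
tool_rot: [-3.141, 0.0, 0.919]
force: [-0.3, 0.3, -0.4]
grip_width: 0.0854
```

Call:
carry_out([
  [[0.1, 0.012, 0], [0, 0, 0], 1],
  [[0.1, 0.012, 0], [0, 0, 0], 1],
  [[0, 0, 0], [0, 0, 0], 1],
])

```text
clock: 2.48
position: [0.5912, -0.1513, 0.2896]
tool_rot: [-3.141, -0.001, 0.919]
force: [-0.8, 0.1, 0.4]
grip_width: 0.0853
```

```bash
python3 - <<'E'
from workcell import bot, imaging
import cv2, numpy as np
from h import *
s=bot.observe(); print(s["position"],s["tool_rot"])
f=imaging.grab_frame("side"); p=f["pixels"]; g=imaging.grab_frame("top")["pixels"]
np.savez("side1.npz",**f)
a=cv2.resize(g[160:270,300:420],(400,367),interpolation=cv2.INTER_CUBIC); b=cv2.resize(p[115:235,240:360],(400,400),interpolation=cv2.INTER_CUBIC)
c=np.zeros((400,800,3),np.uint8); c[:367,:400]=cv2.convertScaleAbs(a,alpha=1.5); c[:,400:]=b
cv2.imwrite("pics/c1.png",c[:,:,::-1])
E
```

```text
[ 0.59122497 -0.15134386  0.2896153 ] [-3.14084959e+00 -6.52305054e-04  9.19088512e-01]
```

View pics/c1.png

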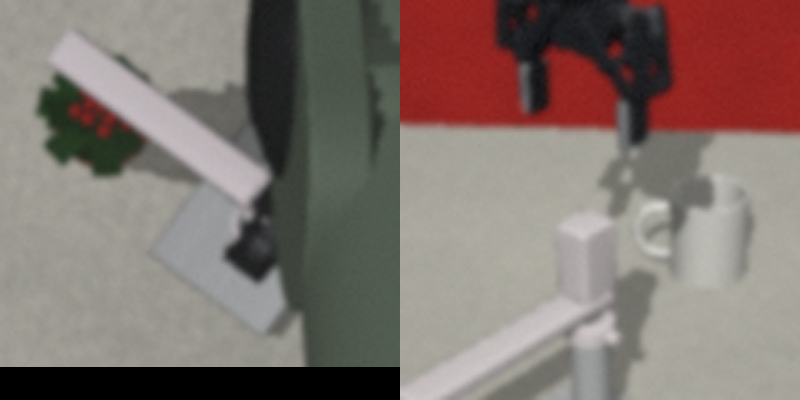

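The fingers straddle the head along the button axis: tips at crop (535,108) and (630,150), head below at (587,228). Descending.

Call:
carry_out([
  [[0, 0, 0.1], [0, 0, 0], 1],
  [[0, 0, 0.1], [0, 0, 0], 1],
  [[0, 0, 0.08], [0, 0, 0], 1],
  [[0, 0, 0.08], [0, 0, 0], 1],
  [[0, 0, 0.07], [0, 0, 0], 1],
  [[0, 0, 0], [0, 0, 0], 1],
])

```text
clock: 3.32
position: [0.5897, -0.1535, 0.1815]
tool_rot: [-3.14, 0.001, 0.919]
force: [0.3, -0.2, 0.2]
grip_width: 0.0852
```

```bash
python3 - <<'E'
from workcell import bot, imaging
import cv2, numpy as np
f=imaging.grab_frame("side"); p=f["pixels"]
cv2.imwrite("pics/c2.png",cv2.resize(p[145:245,240:360],(600,500),interpolation=cv2.INTER_CUBIC)[:,:,::-1])
E
```

```text
(no output)
```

View pics/c2.png

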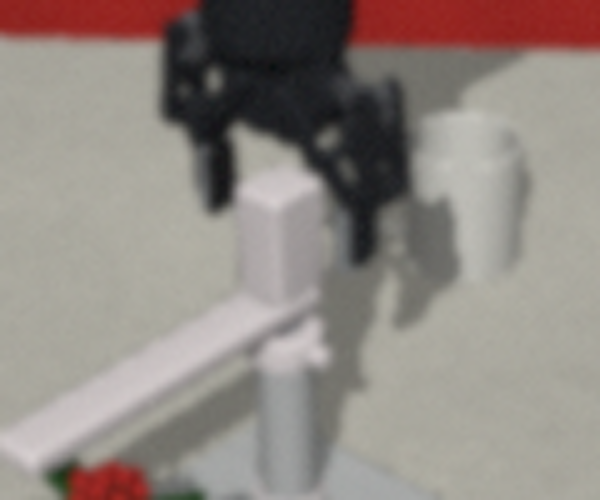

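The block sits between the two pads, with the button hidden on the far (left) pad's side and the tips well above the bar. Closing.

Call:
carry_out([
  [[0, 0, 0], [0, 0, 0], 0],
  [[0, 0, 0], [0, 0, 0], 0],
  [[0, 0, 0], [0, 0, 0], 0],
  [[0, 0, 0], [0, 0, 0], 0],
  [[0, 0, 0], [0, 0, 0], 0],
  [[0, 0, 0], [0, 0, 0], 0],
], force=50)

```text
clock: 4.12
position: [0.5912, -0.1535, 0.1836]
tool_rot: [3.139, -0.001, 0.92]
force: [-1.9, -0.7, 9.6]
grip_width: 0.0296
```

Call:
carry_out([
  [[0, 0, 0], [0, 0, 0], 0],
  [[0, 0, 0], [0, 0, 0], 0],
  [[0, 0, 0], [0, 0, 0], 0],
  [[0, 0, 0], [0, 0, 0], 0],
])

```text
clock: 4.62
position: [0.5912, -0.1535, 0.1836]
tool_rot: [3.139, -0.001, 0.92]
force: [-0.8, -1.1, 10.0]
grip_width: 0.0294
```

The width is 29.4 mm rather than the expected 32.5 mm, and there are 10 N up on the tool. I'll look before lifting.

```bash
python3 - <<'E'
from workcell import bot, imaging
import cv2, numpy as np
f=imaging.grab_frame("side"); p=f["pixels"]
cv2.imwrite("pics/c3.png",cv2.resize(p[145:245,240:360],(600,500),interpolation=cv2.INTER_CUBIC)[:,:,::-1])
E
```

```text
(no output)
```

View pics/c3.png

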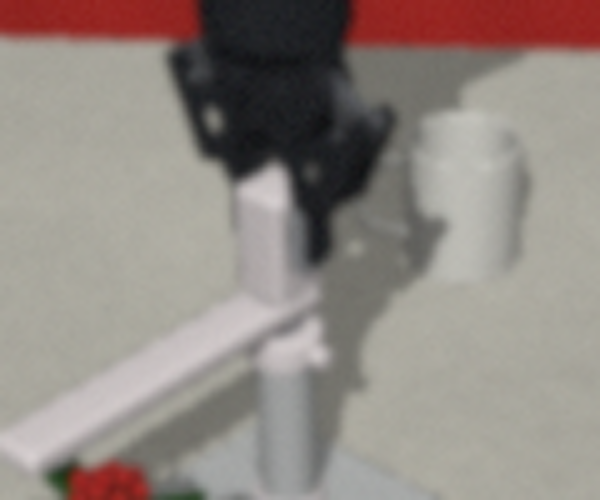

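The block is gripped as planned, so the extra force looks like the pads' forward swing under compliance. I'll do a small test lift and watch the force.

Call:
carry_out([
  [[0, 0, -0.02], [0, 0, 0], 0],
  [[0, 0, -0.02], [0, 0, 0], 0],
  [[0, 0, 0], [0, 0, 0], 0],
])

```text
clock: 5.05
position: [0.5911, -0.1535, 0.193]
tool_rot: [3.14, -0.001, 0.92]
force: [6.3, -3.1, -3.9]
grip_width: 0.0296
```

The mast is following at 3.9 N, which is the lifting load, so it isn't blocked. Continuing up.

Call:
carry_out([
  [[0, 0, -0.04], [0, 0, 0], 0],
  [[0, 0, -0.04], [0, 0, 0], 0],
  [[0, 0, -0.04], [0, 0, 0], 0],
  [[0, 0, -0.04], [0, 0, 0], 0],
  [[0, 0, -0.04], [0, 0, 0], 0],
  [[0, 0, -0.04], [0, 0, 0], 0],
  [[0, 0, -0.04], [0, 0, 0], 0],
  [[0, 0, 0], [0, 0, 0], 0],
])

```text
clock: 6.05
position: [0.5911, -0.1535, 0.2631]
tool_rot: [3.14, -0.001, 0.92]
force: [7.8, -2.9, -4.8]
grip_width: 0.0292
```

Call:
carry_out([
  [[0, 0, -0.04], [0, 0, 0], 0],
  [[0, 0, -0.03], [0, 0, 0], 0],
  [[0, 0, -0.02], [0, 0, 0], 0],
  [[0, 0, -0.02], [0, 0, 0], 0],
  [[0, 0, 0], [0, 0, 0], 0],
])

```text
clock: 6.68
position: [0.5911, -0.1535, 0.2901]
tool_rot: [3.14, -0.001, 0.92]
force: [8.7, -2.5, -3.8]
grip_width: 0.0296
```

Call:
carry_out([
  [[0, 0, -0.012], [0, 0, 0], 0],
  [[0, 0, -0.008], [0, 0, 0], 0],
  [[0, 0, 0], [0, 0, 0], 0],
  [[0, 0, 0], [0, 0, 0], 0],
])

```text
clock: 7.18
position: [0.591, -0.1535, 0.2938]
tool_rot: [3.141, -0.0, 0.92]
force: [13.4, -4.1, -16.0]
grip_width: 0.0293
```

```bash
python3 - <<'E'
from workcell import bot, imaging
import cv2, numpy as np
s=bot.observe(); print(s["position"],s["force"],s["grip_width"])
f=imaging.grab_frame("side"); np.savez("side4.npz",**f)
cv2.imwrite("pics/c4.png",cv2.resize(f["pixels"][90:290,220:380],(480,600),interpolation=cv2.INTER_CUBIC)[:,:,::-1])
E
```

```text
[ 0.59102214 -0.15348036  0.29379798] [ 13.40177164  -4.12745421 -15.98270079] 0.029348854015131723
```

View pics/c4.png

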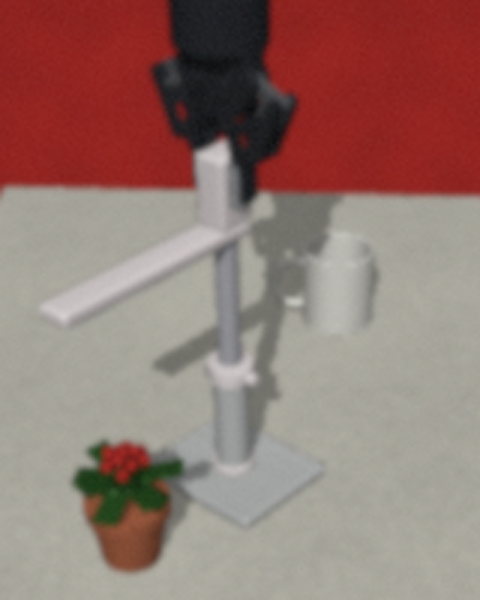

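The picture shows the mast fully drawn, with bar end at crop (58,310). The force jumped to 16 N at exactly 110 mm of travel. As a cross-check, I'll get the bar end's height from its vertical line, compare the other objects before and after, and hand in if these agree.

```bash
python3 - <<'E'
from workcell import bot, job
import numpy as np, cv2; from h import *
a=dict(np.load("side0.npz")); f=dict(np.load("side4.npz"))
o,d=ray(f,(220+58/3,90+310/3)); c=np.array([.7003,-.0076])
t=np.linalg.lstsq(d[:2,None],c-o[:2],rcond=None)[0][0]; P=o+d*t; print("bar end",P,"rise",P[2]-.148)
A,B=a["pixels"].astype(int),f["pixels"].astype(int)
for n,(u0,u1,v0,v1) in dict(plant=(244,284,247,283),mug=(322,350,168,204),can1=(205,272,365,470),can2=(322,396,372,476)).items():
    (dx,dy),r=cv2.phaseCorrelate(*[np.float32(x[v0:v1,u0:u1].mean(2)) for x in (A,B)]); print(n,round(dx,2),round(dy,2),round(r,2))
if P[2]-.148>.095: job.job_done(); s=bot.observe(); print("done",s["position"],s["force"],s["grip_width"])
E
```

```text
bar end [ 0.69754284 -0.00833543  0.25381785] rise 0.10581784768601801
plant -0.01 -0.01 1.03
mug 0.07 -0.09 0.66
can1 0.01 -0.02 1.03
can2 0.48 0.02 0.98
the job is handed in; nothing more can be done
the job is handed in; nothing more can be done
```

The mast is drawn up to the second stop and the fingers still hold the head block there. I handed the job in at about 7.2 s; it reports no verdict.

I gripped the block from above at 50 N, one finger on the button, and lifted straight up.

**Last checks**
- **Travel:** the tool rose 110 mm. The pull then jumped from about 4 N to 16 N, which fits the solid end stop.
- **Bar height:** the camera puts the bar end's rise at 106 mm, about 4 mm short of the tool's figure. I put that down to the picture's accuracy.
- **Plant, mug and slim canister:** image shifts were under 0.15 px. The mug's match was weaker because the arm's shadow falls on it.
- **Wide canister:** it showed a 0.48 px shift, about 1 mm. The arm never went near it, so this is probably noise.

**What disagreed:** the grip opening read 29.4 mm instead of the expected 32.5 mm, with about 10 N up on the tool after closing. I took this as pad give and the pads' forward swing. I could not see the button directly, but the mast rose freely at 4–5 N past the first stop, so it was pressed in.

My script did not get a last state reading after the hand-in, because the interface had closed by then.

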